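Seat a fly rod in the repair jig and lock the toggle clamp

ROBOT

A 7-joint arm with a two-finger parallel gripper is mounted at the origin on the work surface. World frame = base frame: x ahead of the robot, y to its left, z up, the work surface at z = 0. Lengths are in mm, angles in degrees, forces in N, time in s.
With the tool pointing down it reaches from about 350 to 775 mm from the base axis. Payload 3.1 kg.
Tool frame: the origin (TCP) lies midway between the tips of the shut fingers; the grasp point (between the pads) lies 19 mm behind it; z points along the fingers, y is the line along which they close (so a half turn about z gives the same grasp; the last joint's range is limited). The gripper opens to 85 mm and grips with 20 to 120 N. Pads are 22 mm wide; open, the fingers measure 114 mm over their backs; the gripper's body (76 mm by 85 mm) begins 54 mm behind the grasp point. The pads swing forward as they close: fully open they stand 13 mm farther back than shut.
Start: joints at [68.887, 17.813, 0.802, 86.603, -0.252, 75.585, -1.558], TCP at [176.591, -520.896, 231.304] pointing down, gripper open.
Joint ranges: [-154.91, 154.91], [-16.99, 109.72], [-72.82, 74.43], [7.12, 147.25], [-82.49, 262.49], [11.32, 116.49], [-174.64, 174.64]. Speed limits (degrees/s): [159.86, 159.86, 180, 180, 180, 180, 180].

INTERFACE

Orientations are given as a 3x3 rotation matrix whose columns are the frame's x, y, z axes.
In Python, from cell import bot gives the robot as it stands.
- The arm moves only by the tool servo_tool, never from a script. Its arguments are lists of equal length, an entry for each row: "twist": the turn, a rotation vector about the tool's x, y, z in degrees, a list of three; "dp": the shift along the tool's x, y, z in m, a list of three; "jaw": the closure in counts, from 0 (fully open) to 255 (shut). A call has 1 to 10 rows; each row shifts and turns the commanded pose from where the row before left it, along the tool's axes as they then stand; what a row does not reach is not made up. A row lasts 1/12 s, in which the tool goes at most 41.7 mm and 7.16 degrees, less where a joint would pass 70% of its speed; a pose out of reach is approached as far as the arm can. A call with a gripper value outside its range is refused whole. The fingers move at their own pace and stop on an object; "force" is the grip in N (left out, the last holds). Time passes only in rows, so rows that do not move let the fingers close. It gives the time, the measured TCP pose, the force, the opening and the grip force at its end, in the units of the state.
- bot.observe(): the state, without advancing time (a new reading comes with each control period).
- bot.camera(name): name is "scene" or "top" or "wrist"; returns the picture (400x640x3 uint8, red, green, blue); there is no depth.
- bot.camera_info(name): a dict with "mtx" (3x3 intrinsics, pixels), "eye" and "orientation" of the camera in the world. Camera axes: x right, y down, z forward; pixel columns grow to the right and rows downward; lengths in mm; the calibration is good to about 2 mm. A picture is of the moment at which its call begins: read the wrist's pose just before it. camera_info takes no time and is no camera call; for the wrist camera it gives the pose at the moment of the call.
- bot.hand_in(): hands the job in; it is judged then, once.
The state is a dict: "time": time; "joint_positions": joint angles; "dq": joint speeds; "effort": joint torques, N m; "ee_pos": TCP position; "eef_rot": TCP orientation; "wrist_force": force on the tool from outside, world axes, zero at the start; "torque": the same for the moment, N m; "grip_width": finger opening in mm; "grasp_force": force on a finger pad.
Only numpy, scipy, OpenCV 4.12 (cv2) and the standard library are available. Lean on these libraries where they do the work, as an engineer would, in place of code of your own. Each camera call takes 0.05 s, during which the arm holds its last target. There are 200 camera calls.

TASK

The handle end of a fly rod lies loose in the V-blocks of the repair jig. With the fingertips, push the rod along from its butt until the front of the cork grip is home against the slotted stop, then push the toggle clamp's open handle over and down until it snaps into lock and the rubber foot presses on the cork. Do not lift the rod, and leave the fly reel, varnish jar and thread spool where they stand.

Things in the scene. Friction and masses are not known exactly. Their poses are not given: they have to be found in the camera images.
- jig: Holding jig screwed to the bench: plywood board, x -47 to +125, y -118 to +108 mm, 18 mm thick, with two dark wood V-blocks (39 mm high, at y = -25 and +65), a slotted stop (y = -90) and along its far side an aluminium rail (x 43 to 107 mm, top at 43 mm) that carries the clamp. Origin on the bench under the rod's axis; y along the rod from stop to butt, x across it to the rail, z up.
- stop_face (a point): Middle of the stop's face, on the rod's axis, 42 mm over the bench; axes as the jig's (y out of the face, towards the butt). The stop is an aluminium plate 46 mm wide, 8 mm thick, its top 54 mm over the bench, with a 12 mm notch, open at the top, through which the rod's shaft passes.
- rod: Loose butt section of a bamboo fly rod, 500 mm long, about 90 g, level in the V-blocks, free to slide lengthwise (about 1 N): cork grip 25 mm thick, 175 mm long (front end 21 mm thick), then a reel seat of 105 mm with a steel butt cap, 21 mm thick, at its end; on the other side a 9 mm shaft of 220 mm. Origin on the axis, 90 mm from the cork's front, 190 mm from the butt end; y towards the butt.
- butt_end (a point): Middle of the flat end of the butt cap (21 mm across), the face to push, on the rod's axis, 42 mm over the bench, past the board's end with only the bench under it. With the rod home it is 280 mm from the stop's face; it starts 12 to 45 mm farther out.
- cork_front (a point): Middle of the cork grip's front end face, on the rod's axis. Home means that this face bears on the stop's face.
- clamp: Steel base of the toggle clamp (horizontal hold-down kind), fixed on the rail: 70 mm long in x, 49 mm wide, 32 mm high. Origin under the arm's pivot, 43 mm over the bench, 48 mm in x from the rod's axis; its place along the rail varies; axes as the jig's. As the handle is pushed over towards +x and down, the arm with its foot comes down towards -x onto the cork.
- clamp_handle (a joint): Angle (rad) at the pin between handle and arm: 2.5 to 3.14 at the start (open: handle standing up, arm standing up beside it on the rod's side), falling as the handle is pushed over. The foot meets the cork at about 0.45; the dead point is near 0.1, beyond which the handle springs by itself to its stop at 0: locked. Short of that it stays where it is left, or springs back a little.
- handle_grip (a point): Point on the axis of the handle's round black grip (15 mm thick, 115 mm long), 40 mm from its free end: where to push. x axis along the grip to the free end, z axis out of the pushed side: open, x is up and z towards the rod; locked, x is level, away from the rod, and z up. Pushing square to the grip here takes 2 to 4 N, about 5 N before the dead point. Its path is given with clamp_pivot.
- clamp_pivot (a point): The arm's pivot pin in the clamp base, 24 mm above the clamp's origin; axes as the jig's. From here handle_grip moves in (x, z) from (31, 110) mm fully open by (53, 112), (77, 109), (98, 98), (111, 77) and (117, 43) to (118, 15) mm locked; y stays 0. The grip's slope over level then goes 92, 81, 68, 52, 35, 15, 2 degrees.
- clamp_foot: Sprung spindle with a rubber foot 19 mm across, on the end of the clamp's arm, 48 mm from its pivot; origin at the middle of the foot's face. Locked, it rests on the cork and presses with about 28 N. Raised, arm and foot reach no more than 65 mm above the pivot, so that the grip stands well over them.
- fly_reel: Loose bystander: a fly reel lying flat, 80 mm across, 48 mm high with its knob; origin under its middle.
- varnish_jar: Loose bystander: a jar of varnish, 48 mm across, 62 mm high; origin under its middle.
- thread_spool: Loose bystander: a wooden thread spool standing up, 32 mm across, 45 mm high; origin under its middle.

How it is judged:
By the outcome, as a careful person would: the job done as asked, in the order asked, and still so for the second after the job is handed in, with the robot touching nothing.
It also fails if it takes over 43 s, if anything falls off the work surface, if the arm or the gripper's body presses on something with over 40 N, if the wrist force passes 120 N, or if a joint passes its speed limit or range.

## Working session

There is one attempt and no reset: what is moved stays moved. The work goes in short steps, Python scripts to look and compute and a tool call to move; the robot and the scene stay as the last step left them, time stands still between calls to the robot, and variables do not carry over. Pictures are saved under pics/ and viewed, at most 10 in all, crops included, and the job is handed in when it is done.

Besides the shell and the picture viewer there is one more tool, called after "Emit:" as name(argument=value, ...) on one line, values as JSON. servo_tool: Moves the arm, as the interface text tells. Its arguments: {"type":"object","properties":{"twist":{"type":"array","items":{"type":"array","items":{"type":"number"}}},"dp":{"type":"array","items":{"type":"array","items":{"type":"number"}}},"jaw":{"type":"array","items":{"type":"number"}},"force":{"type":"number"}},"required":["twist","dp","jaw"]}

```bash
mkdir -p pics; ls
python3 - <<'E'
from cell import bot
import cv2,numpy as np
np.set_printoptions(suppress=True,precision=3)
for n in("scene","top"):
    im=bot.camera(n); cv2.imwrite(f"pics/{n}0.png",im[:,:,::-1]); i=bot.camera_info(n); print(n,i)
s=bot.observe(); print(s)
E
```

```text
pics
scene {'mtx': array([[490.49 ,   0.   , 318.611],
       [  0.   , 490.49 , 207.403],
       [  0.   ,   0.   ,   1.   ]]), 'eye': array([1059.256,  118.75 ,  804.094]), 'orientation': array([[-0.218,  0.753, -0.621],
       [ 0.976,  0.171, -0.136],
       [ 0.004, -0.635, -0.772]])}
top {'mtx': array([[481.253,   0.   , 324.173],
       [  0.   , 481.253, 195.615],
       [  0.   ,   0.   ,   1.   ]]), 'eye': array([ 323.315,   13.554, 1034.337]), 'orientation': array([[-0.054, -0.973,  0.224],
       [-0.999,  0.053, -0.01 ],
       [-0.002, -0.224, -0.975]])}
{'time': 0.1, 'joint_positions': array([68.885, 17.857,  0.803, 86.683, -0.252, 75.584, -1.559]), 'dq': array([-0.026, -0.01 , -0.036, -0.272,  0.077,  0.013, -0.111]), 'effort': array([  0.002, -38.085,   0.147, -23.124,   0.012,   0.008,  -0.   ]), 'ee_pos': array([ 176.364, -520.269,  230.324]), 'eef_rot': array([[ 0.947,  0.321, -0.001],
       [ 0.321, -0.947,  0.002],
       [-0.   , -0.002, -1.   ]]), 'wrist_force': array([ 0.612, -0.964,  0.151]), 'torque': array([-0.026,  0.029,  0.019]), 'grasp_force': 0.0, 'grip_width': 85.0920470052171}
```

View pics/scene0.png

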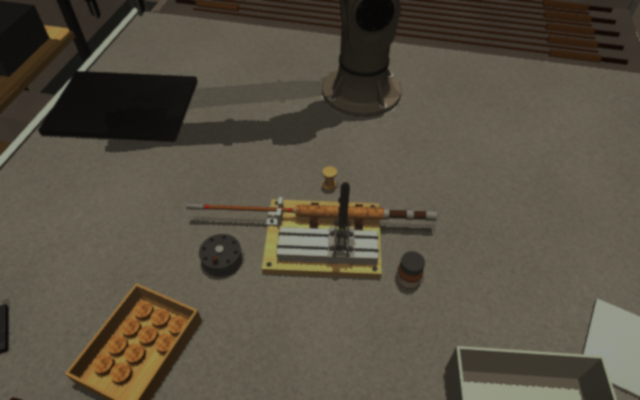

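View pics/top0.png

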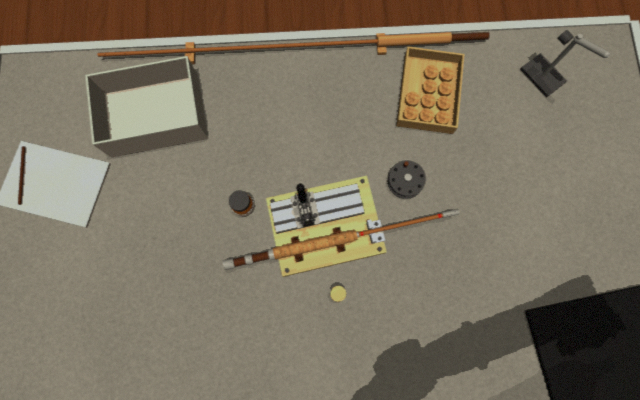

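The top view shows the butt at about (228,264), the stop at (375,232), the clamp near (305,205), the jar at (241,203), the reel at (407,179) and the spool at (338,294). Next, enlarged crops.

Run:
```python
import cv2
a=cv2.imread("pics/top0.png")[165:305,215:415]; b=cv2.imread("pics/scene0.png")[160:295,180:450]
f=lambda m,s:cv2.convertScaleAbs(cv2.resize(m,None,fx=s,fy=s,interpolation=cv2.INTER_CUBIC),alpha=1.5)
cv2.imwrite("pics/top1.png",f(a,4)); cv2.imwrite("pics/scene1.png",f(b,2.96))
```

```text
(no output)
```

View pics/top1.png

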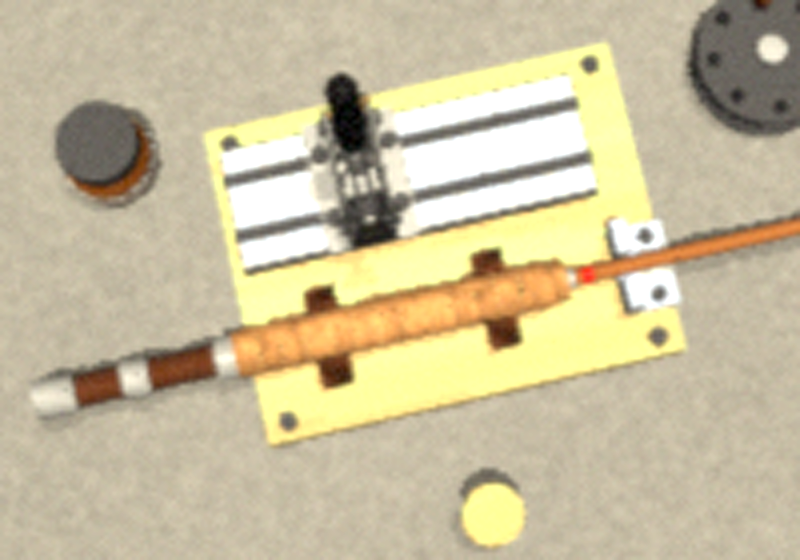

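View pics/scene1.png

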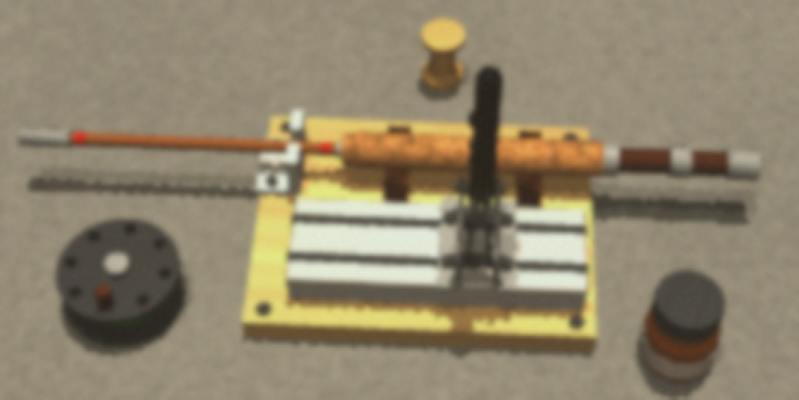

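The top crop shows the board corners at (207,131), (606,42), (685,350) and (270,446), the butt end at (32,398), the cork front at (568,280), the grip end at about (342,82) and the clamp base centred near (362,180). The scene crop shows the same features, with the butt at (760,164) and the grip tip at (489,70).

```bash
cat > h.py <<'E'
import numpy as np
from cell import bot
from scipy.optimize import least_squares
np.set_printoptions(suppress=True,precision=2)
C={n:bot.camera_info(n) for n in("top","scene")}
def proj(n,P):
    c=C[n]; q=(np.atleast_2d(P)-c["eye"])@c["orientation"]; q=q@c["mtx"].T; return q[:,:2]/q[:,2:]
T=lambda u,v:np.array([215+(u-1.5)/4,165+(v-1.5)/4]); S=lambda u,v:np.array([180+(u-1)/2.96,160+(v-1)/2.96])
def onz(n,uv,z):
    c=C[n]; d=c["orientation"]@np.linalg.solve(c["mtx"],[uv[0],uv[1],1]); return c["eye"]+d*(z-c["eye"][2])/d[2]
def jig(p): # x,y,yaw -> R,t
    c,s=np.cos(p[2]),np.sin(p[2]); return np.array([[c,-s,0],[s,c,0],[0,0,1]]),np.array([p[0],p[1],0])
E
python3 - <<'E'
from h import *
W=[[125,108,18],[125,-118,18],[-47,-118,18],[-47,108,18]]
tp=np.array([T(207,131),T(606,42),T(685,350),T(270,446)]); sp=np.array([S(595,337),S(245,322),S(272,116),S(588,130)])
def res(p,w=(1,1)):
    R,t=jig(p); P=np.array(W)@R.T+t
    return np.r_[w[0]*(proj("top",P)-tp).ravel(),w[1]*(proj("scene",P)-sp).ravel()]
for w in((1,1),(1,0),(0,1)):
    r=least_squares(res,[400,50,0.2],args=(w,)); print(w,r.x[:2],np.degrees(r.x[2]),np.abs(r.fun).max())
    if w==(1,1): p=r.x; print(r.fun)
R,t=jig(p)
def tri(a,b,x0=(400,0,60)):
    r=least_squares(lambda P:np.r_[proj("top",P)[0]-a,proj("scene",P)[0]-b],x0); return r.x,np.abs(r.fun).max()
for k,a,b in(("butt",T(33,398),S(760,164)),("cork",T(568,280),S(344,149)),("griptip",T(342,80),S(489,70))):
    P,e=tri(a,b); print(k,P,"jig",R.T@(P-t),e)
for n,a in(("butt",T(33,398)),("corkf",T(568,280))): P=onz("top",a,42); print(n,P,R.T@(P-t))
for n,a in(("buttS",S(760,164)),("corkfS",S(344,149))): P=onz("scene",a,42); print(n,P,R.T@(P-t))
for n,a,z in(("reel",T(765,52),30),("jar",T(98,143),62),("spool",T(493,515),45)): P=onz("top",a,z); print(n,P,R.T@(P-t))
for n,a in(("clampL",T(312,180)),("clampR",T(412,165))): P=onz("top",a,43); print(n,P,R.T@(P-t))
print(bot.observe()["time"])
np.save("jig.npy",p)
E
```

```text
(1, 1) [453.7    2.43] 9.787222363087402 1.4168898767692326
[-0.98  0.56  0.58  0.3   0.59  0.01 -0.56  0.2   0.77  0.43 -1.42  0.2
 -0.43  0.27  0.48 -0.16]
(1, 0) [454.29   2.22] 9.740490136352857 0.8576332547350489
(0, 1) [453.     2.55] 9.837206768933807 1.1927894879012797
butt [418.21 216.99  46.86] jig [  1.5  217.48  46.86] 0.04612515708481624
cork [464.24 -58.82  43.07] jig [ -0.03 -62.14  43.07] 0.43083978681573853
griptip [532.09  46.05 220.64] jig [ 84.66  29.66 220.64] 0.18570912344875978
butt [418.67 218.09  42.  ] [  2.14 218.48  42.  ]
corkf [464.56 -59.81  42.  ] [  0.12 -63.17  42.  ]
buttS [414.11 217.53  42.  ] [ -2.45 218.71  42.  ]
corkfS [463.32 -58.21  42.  ] [ -0.83 -61.39  42.  ]
reel [ 584.19 -175.43   30.  ] [  98.36 -197.45   30.  ]
jar [546.13 179.47  62.  ] [121.18 158.76  62.  ]
spool [347.2  -13.62  45.  ] [-107.68    2.29   45.  ]
clampL [524.47  70.79  43.  ] [81.36 55.34 43.  ]
clampR [529.65  17.96  43.  ] [77.48  2.4  43.  ]
0.1
```

Emit:
servo_tool(twist=[[0,0,4.45],[0,0,4.45],[0,0,0],[0,0,0],[0,0,0],[0,0,0],[0,0,0],[0,0,0],[0,0,0],[0,0,0]], dp=[[0,0,0],[0,0,0],[0.01,-0.015,0],[0.018,-0.026,0],[0.018,-0.026,0],[0.018,-0.026,0],[0.018,-0.026,0],[0.018,-0.026,0],[0.018,-0.026,0],[0.018,-0.026,0]], jaw=[255,255,255,255,255,255,255,255,255,255])

```text
time: 0.93
ee_pos: [277.1, -301.8, 230.9]
eef_rot: [[0.985, 0.171, -0.001], [0.171, -0.985, 0.0], [-0.001, -0.001, -1.0]]
wrist_force: [0.6, 0.2, 0.0]
grip_width: 0.1
grasp_force: 0.0
```

Emit:
servo_tool(twist=[[0,0,0],[0,0,0],[0,0,0],[0,0,0],[0,0,0],[0,0,0],[0,0,0],[0,0,0],[0,0,0],[0,0,0]], dp=[[0.018,-0.027,0],[0.018,-0.027,0],[0.018,-0.027,0],[0.018,-0.027,0],[0.018,-0.027,0],[0.018,-0.028,0],[0.009,-0.03,0],[0.009,-0.03,0],[0.009,-0.03,0],[0.009,-0.03,0]], jaw=[255,255,255,255,255,255,255,255,255,255])

```text
time: 1.77
ee_pos: [370.1, 1.4, 231.0]
eef_rot: [[0.985, 0.171, -0.0], [0.171, -0.985, -0.0], [-0.0, 0.0, -1.0]]
wrist_force: [1.0, 0.8, -0.1]
grip_width: 0.0
grasp_force: 0.0
```

Emit:
servo_tool(twist=[[0,0,0],[0,0,0],[0,0,0],[0,0,0],[0,0,0],[0,0,0],[0,0,0],[0,0,0],[0,0,0],[0,0,0]], dp=[[0.009,-0.03,0],[0.009,-0.03,0],[0.009,-0.03,0],[0.009,-0.03,0],[0.009,-0.03,0],[0.009,-0.03,0],[0.009,-0.03,0],[0.009,-0.03,0],[0.009,-0.015,0],[0,0,0]], jaw=[255,255,255,255,255,255,255,255,255,255])

```text
time: 2.6
ee_pos: [406.1, 269.5, 231.0]
eef_rot: [[0.984, 0.177, -0.001], [0.177, -0.984, 0.004], [-0.001, -0.004, -1.0]]
wrist_force: [0.2, -1.0, 0.5]
grip_width: 0.1
grasp_force: 0.0
```

Emit:
servo_tool(twist=[[0,0,0],[0,0,0],[0,0,0],[0,0,0],[0,0,0],[0,0,0],[0,0,0],[0,0,0],[0,0,0],[0,0,0]], dp=[[0,0,0.02],[0,0,0.03],[0,0,0.03],[0,0,0.03],[0,0,0.03],[0,0,0.03],[0,0,0.02],[0,0,0.011],[0,0,0],[0,0,0]], jaw=[255,255,255,255,255,255,255,255,255,255])

```text
time: 3.43
ee_pos: [407.0, 264.6, 30.5]
eef_rot: [[0.985, 0.17, -0.0], [0.17, -0.985, -0.0], [-0.0, 0.0, -1.0]]
wrist_force: [0.5, -0.9, 0.2]
grip_width: 0.1
grasp_force: 0.0
```

```bash
cat >> h.py <<'E'
R,t=jig(np.load("jig.npy"))
def tcp():
    s=bot.observe(); return R.T@(s["ee_pos"]-t),R.T@s["wrist_force"],R.T@s["eef_rot"],s["time"]
E
python3 - <<'E'
from h import *
import cv2
for x in tcp(): print(x)
im=[bot.camera("top")[190:320,180:340],bot.camera("scene")[150:280,320:480]]
im=np.hstack([cv2.resize(i,None,fx=2.5,fy=2.5,interpolation=cv2.INTER_CUBIC) for i in im])
cv2.imwrite("pics/b.png",cv2.convertScaleAbs(im[:,:,::-1],alpha=1.6)); print(im.shape)
E
```

```text
[ -1.49 266.27  30.47]
[ 0.36 -0.97  0.23]
[[ 1.  0. -0.]
 [ 0. -1. -0.]
 [-0.  0. -1.]]
3.4333
(325, 800, 3)
```

View pics/b.png

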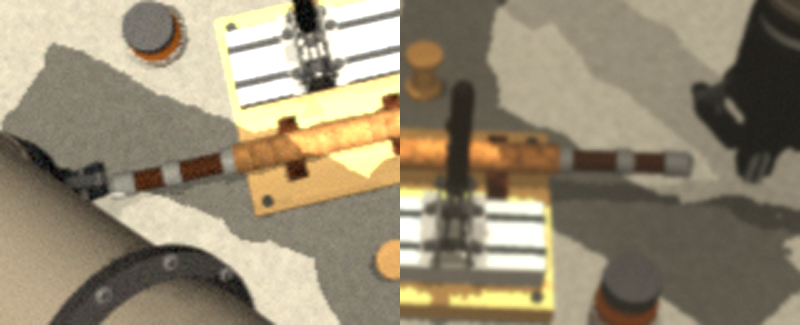

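Fingers stand on the rod axis just behind the butt (left view: fingertips at (90,180), butt at (120,183)). Now push.

Emit:
servo_tool(twist=[[0,0,0],[0,0,0],[0,0,0],[0,0,0],[0,0,0],[0,0,0],[0,0,0],[0,0,0],[0,0,0],[0,0,0]], dp=[[0.001,0.008,0],[0,0.008,0],[0,0.008,0],[0,0.005,0],[0,0.004,0],[0,0.003,0],[0,0.003,0],[0,0.003,0],[0,0.003,0],[0,0.003,0]], jaw=[255,255,255,255,255,255,255,255,255,255])

```text
time: 4.37
ee_pos: [416.1, 218.1, 30.4]
eef_rot: [[0.985, 0.171, 0.0], [0.171, -0.985, 0.001], [0.0, -0.001, -1.0]]
wrist_force: [-0.5, 1.5, 0.0]
grip_width: -0.1
grasp_force: 0.6
```

```bash
python3 -c "
from h import *
print(*tcp()[:2])"
```

```text
[ -0.44 218.91  30.38] [-0.2   1.52  0.01]
```

Emit:
servo_tool(twist=[[0,0,0],[0,0,0],[0,0,0]], dp=[[0,0.003,0],[0,0.002,0],[0,0.002,0]], jaw=[255,255,255])

```text
time: 4.62
ee_pos: [417.3, 210.9, 30.4]
eef_rot: [[0.985, 0.171, 0.0], [0.171, -0.985, 0.0], [0.0, -0.0, -1.0]]
wrist_force: [0.3, 2.3, 0.6]
grip_width: -0.3
grasp_force: 0.6
```

Emit:
servo_tool(twist=[[0,0,0],[0,0,0]], dp=[[0,0.0015,0],[0,0.0015,0]], jaw=[255,255])

```text
time: 4.78
ee_pos: [417.8, 208.0, 30.3]
eef_rot: [[0.985, 0.171, 0.0], [0.171, -0.985, 0.0], [0.0, -0.0, -1.0]]
wrist_force: [0.4, 1.4, 0.4]
grip_width: -0.0
grasp_force: 0.6
```

Emit:
servo_tool(twist=[[0,0,0],[0,0,0]], dp=[[0,0.0015,0],[0,0.0015,0]], jaw=[255,255])

```text
time: 4.95
ee_pos: [418.3, 205.0, 30.3]
eef_rot: [[0.985, 0.171, 0.0], [0.171, -0.985, 0.0], [0.0, -0.0, -1.0]]
wrist_force: [0.0, 1.2, -0.5]
grip_width: 0.2
grasp_force: 0.6
```

Emit:
servo_tool(twist=[[0,0,0],[0,0,0]], dp=[[0,0.0015,0],[0,0.001,0]], jaw=[255,255])

```text
time: 5.12
ee_pos: [418.6, 203.3, 30.4]
eef_rot: [[0.985, 0.171, 0.0], [0.171, -0.985, 0.002], [0.0, -0.002, -1.0]]
wrist_force: [-0.9, 4.0, -0.4]
grip_width: 0.1
grasp_force: 2.1
```

Emit:
servo_tool(twist=[[0,0,0],[0,0,0]], dp=[[0,0.001,0],[0,0.001,0]], jaw=[255,255])

```text
time: 5.28
ee_pos: [418.7, 203.3, 30.7]
eef_rot: [[0.985, 0.172, 0.001], [0.172, -0.985, 0.004], [0.001, -0.004, -1.0]]
wrist_force: [-1.9, 6.8, -0.6]
grip_width: -0.0
grasp_force: 3.7
```

Emit:
servo_tool(twist=[[0,0,0],[0,0,0]], dp=[[0,0.001,0],[0,0.001,0]], jaw=[255,255])

```text
time: 5.45
ee_pos: [419.0, 203.3, 31.0]
eef_rot: [[0.985, 0.173, 0.001], [0.173, -0.985, 0.007], [0.002, -0.007, -1.0]]
wrist_force: [-1.6, 10.1, 0.1]
grip_width: -0.1
grasp_force: 5.1
```

Home: the TCP stopped at y=203.3 while the force rose to 10 N. Back off and rise.

Emit:
servo_tool(twist=[[0,0,0],[0,0,0],[0,0,0],[0,0,0],[0,0,0],[0,0,0],[0,0,0],[0,0,0],[0,0,0],[0,0,0]], dp=[[0,-0.003,0],[0,-0.005,0],[0,-0.012,0],[0,-0.015,0],[0,0,-0.03],[0,0,-0.035],[0,0,-0.04],[0,0,-0.04],[0,0,-0.04],[0,0,-0.025]], jaw=[255,255,255,255,255,255,255,255,255,255])

```text
time: 6.28
ee_pos: [414.3, 232.8, 244.1]
eef_rot: [[0.985, 0.17, 0.004], [0.17, -0.985, -0.0], [0.004, 0.001, -1.0]]
wrist_force: [0.7, 0.5, -0.3]
grip_width: -0.1
grasp_force: 0.0
```

Run:
```python
from h import *
import cv2
for x in tcp(): print(x)
im=[bot.camera("top")[190:280,260:400],bot.camera("scene")[170:260,260:400]]
im=np.vstack([cv2.resize(i,None,fx=3.3,fy=3.3,interpolation=cv2.INTER_CUBIC) for i in im])
cv2.imwrite("pics/c.png",cv2.convertScaleAbs(im[:,:,::-1],alpha=1.6)); print(im.shape)
```

```text
[  0.36 233.74 244.08]
[ 0.74  0.35 -0.34]
[[ 1. -0.  0.]
 [-0. -1. -0.]
 [ 0.  0. -1.]]
6.2833
(594, 462, 3)
```

View pics/c.png

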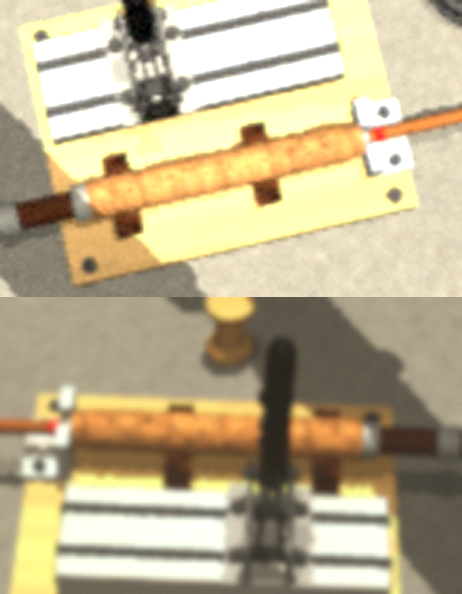

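The cork front (top view (365,137)) sits against the stop plate. Next, go over to the rod side of the clamp handle.

Emit:
servo_tool(twist=[[0,0,0],[0,0,0],[0,0,0],[0,0,0],[0,0,0],[0,0,0],[0,0,0],[0,0,0],[0,0,0],[0,0,0]], dp=[[0.005,0.034,0],[0.005,0.034,0],[0.005,0.034,0],[0.005,0.034,0],[0.005,0.034,0],[0.005,0.034,0.005],[0,0,0.02],[0,0,0.025],[0,0,0.016],[0,0,0]], jaw=[255,255,255,255,255,255,255,255,255,255])

```text
time: 7.22
ee_pos: [473.4, 35.1, 169.4]
eef_rot: [[0.985, 0.169, -0.012], [0.169, -0.986, -0.002], [-0.012, -0.0, -1.0]]
wrist_force: [-0.3, 0.1, -0.4]
grip_width: 0.5
grasp_force: 0.0
```

Run:
```python
from h import *
import cv2
for x in tcp(): print(x)
im=[bot.camera("top")[150:270,240:400],bot.camera("scene")[120:240,270:430]]
im=np.hstack([cv2.resize(i,None,fx=2.5,fy=2.5,interpolation=cv2.INTER_CUBIC) for i in im])
cv2.imwrite("pics/d.png",cv2.convertScaleAbs(im[:,:,::-1],alpha=1.8)); print(im.shape)
```

```text
[ 24.97  28.82 169.41]
[-0.29  0.16 -0.43]
[[ 1.   -0.   -0.01]
 [-0.   -1.    0.  ]
 [-0.01 -0.   -1.  ]]
7.2167
(300, 800, 3)
```

View pics/d.png

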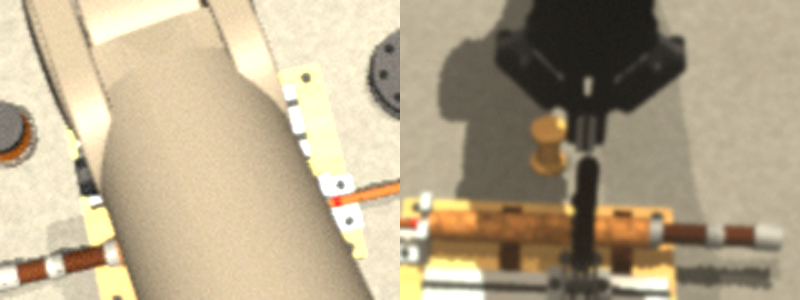

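Emit:
servo_tool(twist=[[0,0,0],[0,0,0],[0,0,0],[0,0,0],[0,0,0],[0,0,0]], dp=[[0.01,0,0],[0.01,0,0],[0.008,0,0],[0.006,0,0],[0.006,0,0],[0.006,0,0]], jaw=[255,255,255,255,255,255])

```text
time: 7.82
ee_pos: [522.7, 45.2, 174.6]
eef_rot: [[0.985, 0.171, -0.002], [0.171, -0.985, -0.001], [-0.002, 0.0, -1.0]]
wrist_force: [-4.6, -0.6, 2.4]
grip_width: -0.0
grasp_force: 1.9
```

```bash
python3 -c "
from h import *
print(*tcp())"
```

```text
[ 75.25  30.41 174.58] [-4.61  0.17  2.39] [[ 1.  0. -0.]
 [ 0. -1. -0.]
 [-0.  0. -1.]] 7.8167
```

Emit:
servo_tool(twist=[[0,0,0],[0,0,0],[0,0,0],[0,0,0],[0,0,0],[0,0,0],[0,0,0]], dp=[[0.008,0,0],[0.008,0,0],[0.008,0,0],[0.008,0,0],[0.007,0,0.002],[0.0075,0,0.003],[0.0075,0,0.003]], jaw=[255,255,255,255,255,255,255])

```text
time: 8.4
ee_pos: [575.8, 54.2, 165.3]
eef_rot: [[0.985, 0.171, -0.003], [0.171, -0.985, -0.001], [-0.003, 0.0, -1.0]]
wrist_force: [-6.0, -0.9, 0.5]
grip_width: 0.1
grasp_force: 2.3
```

```bash
python3 -c "
from h import *
print(*tcp()[:2])"
```

```text
[129.14  30.28 165.27] [-6.05  0.15  0.48]
```

Emit:
servo_tool(twist=[[0,0,0],[0,0,0],[0,0,0],[0,0,0],[0,0,0],[0,0,0]], dp=[[0.005,0,0.005],[0.005,0,0.006],[0.005,0,0.006],[0.003,0,0.007],[0.002,0,0.008],[0.002,0,0.008]], jaw=[255,255,255,255,255,255])

```text
time: 8.9
ee_pos: [599.2, 58.1, 125.8]
eef_rot: [[0.985, 0.17, 0.002], [0.17, -0.985, 0.0], [0.002, 0.0, -1.0]]
wrist_force: [-1.5, -0.5, 2.9]
grip_width: -0.3
grasp_force: 1.8
```

Run:
```python
from h import *
import cv2
print(*tcp()[:2])
im=cv2.resize(bot.camera("scene")[120:280,240:440],None,fx=3,fy=3,interpolation=cv2.INTER_CUBIC)
cv2.imwrite("pics/e.png",cv2.convertScaleAbs(im[:,:,::-1],alpha=1.8))
```

```text
[152.85  30.08 125.79] [-1.56 -0.26  2.9 ]
```

View pics/e.png

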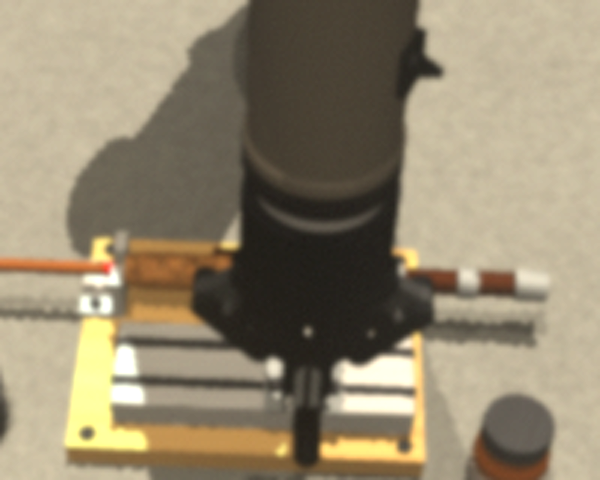

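The fingertips bear on the grip, which now slopes out at (305,430). Continue down.

Emit:
servo_tool(twist=[[0,0,0],[0,0,0],[0,0,0],[0,0,0],[0,0,0]], dp=[[0.001,0,0.007],[0.001,0,0.007],[0.001,0,0.006],[0,0,0.005],[0,0,0.004]], jaw=[255,255,255,255,255])

```text
time: 9.37
ee_pos: [601.1, 58.5, 96.4]
eef_rot: [[0.985, 0.171, 0.0], [0.171, -0.985, 0.0], [0.0, -0.0, -1.0]]
wrist_force: [0.4, -0.5, -0.2]
grip_width: 0.2
grasp_force: 0.0
```

Emit:
servo_tool(twist=[[0,0,0],[0,0,0],[0,0,0]], dp=[[0,0,0.003],[0,0,0.003],[0,0,0.002]], jaw=[255,255,255])

```text
time: 9.62
ee_pos: [600.9, 58.6, 88.8]
eef_rot: [[0.985, 0.171, -0.0], [0.171, -0.985, 0.0], [-0.0, -0.0, -1.0]]
wrist_force: [-0.7, -0.2, 1.2]
grip_width: -0.2
grasp_force: 0.0
```

Emit:
servo_tool(twist=[[0,0,0],[0,0,0],[0,0,0]], dp=[[0,0,0.001],[0,0,0.001],[0,0,0]], jaw=[255,255,255])

```text
time: 9.87
ee_pos: [600.9, 58.5, 87.2]
eef_rot: [[0.985, 0.171, 0.0], [0.171, -0.985, -0.0], [0.0, 0.0, -1.0]]
wrist_force: [0.1, -0.3, -0.1]
grip_width: -0.2
grasp_force: 0.0
```

Emit:
servo_tool(twist=[[0,0,0],[0,0,0],[0,0,0],[0,0,0],[0,0,0],[0,0,0],[0,0,0],[0,0,0],[0,0,0],[0,0,0]], dp=[[0,0,-0.005],[0,0,-0.015],[0,0,-0.03],[0,0,-0.03],[0,0,-0.03],[0,0,-0.03],[0,0.03,-0.01],[0,0.035,0],[0,0.035,0],[0,0.035,0]], jaw=[255,255,255,255,255,255,255,255,255,255])

```text
time: 10.7
ee_pos: [624.4, -75.7, 238.8]
eef_rot: [[0.985, 0.172, 0.002], [0.172, -0.985, -0.001], [0.002, 0.001, -1.0]]
wrist_force: [1.0, -0.2, 0.2]
grip_width: 0.2
grasp_force: 0.0
```

Run:
```python
from h import *
import cv2
print(*tcp()[:2])
im=[bot.camera("top")[150:280,220:420],bot.camera("scene")[150:280,230:430]]
im=np.vstack([cv2.resize(i,None,fx=2.3,fy=2.3,interpolation=cv2.INTER_CUBIC) for i in im])
cv2.imwrite("pics/f.png",cv2.convertScaleAbs(im[:,:,::-1],alpha=1.6)); print(im.shape)
```

```text
[ 154.97 -106.01  238.81] [ 0.95 -0.36  0.19]
(598, 460, 3)
```

View pics/f.png

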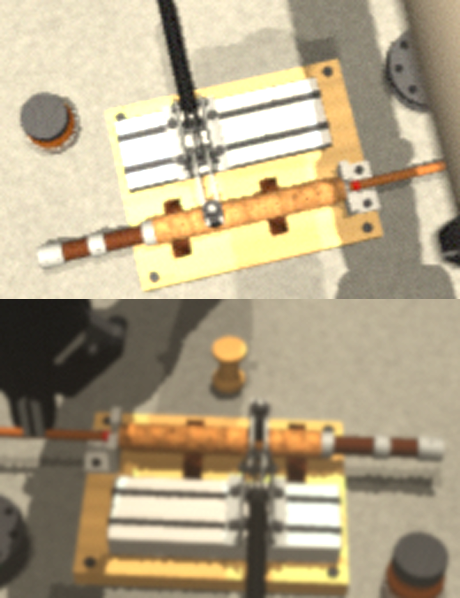

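The foot rests on the cork (top view (212,212)), the handle lies level outward, and the bystanders are unmoved. One last check of the handle tip against the projected locked pose.

Run:
```python
from h import *
import cv2
s=bot.observe(); print(s["time"],s["wrist_force"])
out=[]
for n,(r,c) in {"top":(130,260),"scene":(200,290)}.items():
    im=bot.camera(n)[r:r+110,c:c+110]; k=3.6
    im=cv2.convertScaleAbs(cv2.resize(im,None,fx=k,fy=k,interpolation=cv2.INTER_CUBIC)[:,:,::-1],alpha=1.6)
    for (x,z,a),col in(((166,82,2),(0,255,0)),((165,110,15),(0,0,255))):
        P=np.array([x+40*np.cos(np.radians(a)),29.5,z+40*np.sin(np.radians(a))])
        u=(proj(n,R@P+t)[0]-[c,r])*k; cv2.circle(im,tuple(int(v) for v in u),5,col,1); print(n,u)
    out.append(im)
cv2.imwrite("pics/g.png",np.hstack(out))
```

```text
10.8 [ 0.8  -1.39 -1.22]
top [111.59  56.61]
top [107.88  38.9 ]
scene [179.21 333.79]
scene [182.39 287.77]
```

View pics/g.png

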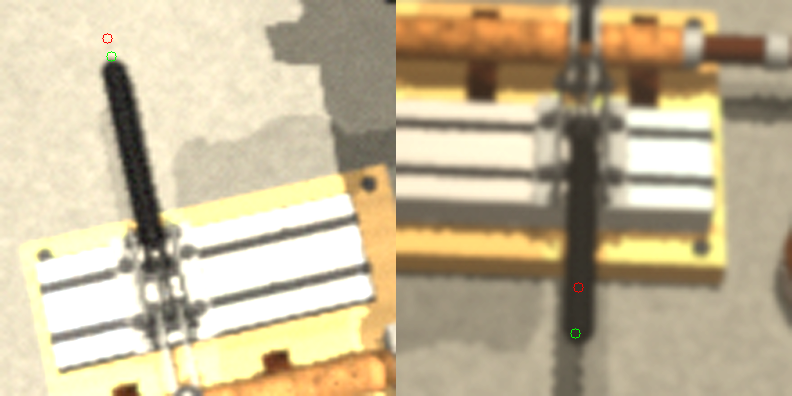

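The grip's tip lies at the green (locked) mark in both views, with the top tip at (114,62) and the scene tip at (578,338). The clamp is locked, so I hand in.

```bash
python3 -c "
from cell import bot
print(bot.hand_in())"
```

```text
the job is handed in; nothing more can be done
None
```

The rod is home against the stop, the toggle clamp is locked with its foot on the cork, the reel, jar and spool look unmoved in the pictures, and I handed the job in at about 11 s (the hand-in call gave no verdict).

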